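# Load the test reader, shut it and start it

## Task

Get the waiting test running: push the cassette along its channel until it is fully home in the reader, swing the cover completely shut over it, and only then press the round start button all the way down and let it spring back up. Do not press the oblong power key, and leave the other things on the desk where they are.

Things in the scene. Friction and masses are not known exactly. Their poses are not given: they have to be found in the camera images.
- reader: White desktop reader, fixed, 250 (x) x 260 mm. Origin: on the desk below the channel's middle line; x runs along the channel, into the reader, away from the robot; z up. Front deck 60 mm high, x = -130 to -25 mm; rear deck 86 mm high, x = -25 to 120 mm. Two push buttons on the front deck at x = -75 mm, y = 88 and -88 mm; which is on which side varies.
- bay_mouth (a point): Where the 64 mm wide channel (floor 60 mm high, along y = 0) enters the bay between the rear decks: on its floor at x = -25 mm in the reader's frame. Before it the channel runs between two rails 8 mm high and 8 mm wide on the front deck; the bay ends 100 mm past it at a solid stop. Fully home, the cassette touches the stop and its robot-side end is level with this point.
- cassette: White cartridge, 100 (x, along the channel) x 60 x 18 mm high, 0.1 kg, loose, lying in the channel, 38 to 60 mm short of home. Origin: centre of its underside; x points into the reader; 25 mm in the reader's frame when fully home. It slides easily; pushing on at the stop only builds up force. While it sticks out more than about 4 mm the cover cannot shut.
- cassette_end (a point): Centre of the cassette's robot-side end face (50 mm from its centre, 9 mm above its underside), the face to push.
- cover (a joint): Angle of the flat grey cover: 0 shut, growing as it opens upward, to 1.7 rad (starts 1.1 to 1.4). It stays where it is left; about 2 N at its free edge moves it; push it shut on its outer face. 130 mm long, 100 wide, 6 thick. A lip at its free edge, 60 wide and 5 thick, reaches 20 mm further down in front of the cassette. Shut, its outer face is 94 mm above the desk.
- cover_hinge (a point): Middle of the cover's hinge axis, which is level and parallel to the reader's y, at the far end of the bay: x = 90, y = 0, z = 90 mm in the reader's frame. The cover's outer face lies 4 mm off this axis.
- cover_edge (a point): Middle of the cover's free edge on its outer face, 124 mm from the hinge axis.
- start (a joint): Travel of the start button: 0 up, 0.008 m fully down. Spring return: about 2 N to start it, 5.4 N fully down, then a hard stop.
- start_top (a point): Centre of the top of the start button, a ROUND grey cap 42 mm in diameter in a black 60 x 60 mm housing; it is pressed straight down. Its top is 88 mm above the desk, 14 mm above its housing, when up.
- power (a joint): Travel of the power key, 0 up, 0.008 m down; not to be pressed.
- power_top (a point): Centre of the top of the power key, an OBLONG grey cap 20 x 44 mm in an identical black housing, same height, on the other side of the channel.
- rack: Bystander: white tube rack with short tubes, 90 x 130 mm, 45 mm high (84 mm over the tubes), loose. Origin: centre of its underside.
- dropper: Bystander: white dropper bottle, 44 mm in diameter, 110 mm tall, loose. Origin: centre of its underside.
- carton: Bystander: open cardboard carton of test packs, 120 x 200 x 80 mm high, loose. Origin: centre of its underside.
There are look-alikes about, which are no part of the job. Several things have the shape of the cassette; the one meant has the colours described above.

How it is judged:
By the outcome, as a careful person would: the job done as asked, in the order asked, and still so for the second after the job is handed in, with the robot touching nothing.
It also fails if it takes over 54 s, if anything falls off the work surface, if the arm or the gripper's body presses on something with over 40 N, if the wrist force passes 120 N, or if a joint passes its speed limit or range.

## Robot

A 6-joint arm with a two-finger parallel gripper is mounted at the origin on the work surface. World frame = base frame: x ahead of the robot, y to its left, z up, the work surface at z = 0. Lengths are in m, angles in rad, forces in N, time in s.
With the tool pointing down it reaches from about 0.375 to 0.9 m from the base axis. Payload 3.1 kg.
Tool frame: the origin (TCP) lies between the finger pads; the fingertips stand 8 mm ahead of it and the grasp point (between the pads) lies 11 mm behind it; z points along the fingers, y is the line along which they close (so a half turn about z gives the same grasp; the last joint's range is limited). The gripper opens to 87 mm and grips with 3 to 60 N. Pads are 19 mm wide; open, the fingers measure 117 mm over their backs; the gripper's body (75 mm by 190 mm) begins 51 mm behind the grasp point.
Start: joints at [-1.409, 0.527, 1.433, -0, 1.181, -0.178], TCP at [0.209, -0.589, 0.231] pointing down, gripper open.
Joint ranges: [-3.08, 3.08], [-0.75, 2.2], [0.22, 2.44], [-1.43, 4.57], [0, 2.65], [-2.85, 2.85]. Speed limits (rad/s): [2.79, 2.79, 3.14, 3.14, 3.14, 3.14].

## Interface

Orientations are given as a unit quaternion [x, y, z, w].
In Python, from rig import robot gives the robot as it stands.
- The arm moves only by the tool move_arm, never from a script. Its argument "motion" is text: rows parted by semicolons, each of 5 numbers parted by spaces: the opening, from -1 (shut) to 1 (fully open), then the shift along the tool's x, y, z normalised to -1 to 1, where 1 is 0.2 m, then the turn about the tool's z normalised to -1 to 1, where 1 is pi rad. A call has 1 to 12 rows; each row is the pose to reach, as a shift and turn from the pose commanded when the call began, along the tool's axes at that moment, turning the shorter way round; what a row does not reach only later rows make up. A row lasts 1/12 s, in which the tool goes at most 41.7 mm and 7.16 degrees, less where a joint would pass 70% of its speed; a pose out of reach is approached as far as the arm can. A call with a number of a shift or a turn outside -1 to 1 is refused whole. A call with a gripper value outside its range is refused whole. The fingers move at their own pace and stop on an object; "newtons" is the grip in N (left out, the last holds). Time passes only in rows, so rows that repeat a pose let the fingers close. It gives the time, the measured TCP pose, the force, the opening and the grip force at its end, in the units of the state.
- robot.get_obs(): the state, without advancing time (a new reading comes with each control period).
- robot.camera(name): name is "scene" or "top"; returns (picture, depth): 480x640x3 uint8, red, green, blue; 480x640 float32, m along the optical axis (not along the pixel's ray), 0 where there is no reading.
- robot.camera_model(name): a dict with "mtx" (3x3 intrinsics, pixels), "position" and "attitude" of the camera in the world. Camera axes: x right, y down, z forward; pixel columns grow to the right and rows downward; lengths in m; the calibration is good to about 2 mm. A picture is of the moment at which its call begins. camera_model takes no time and is no camera call.
- robot.hand_in(): hands the job in; it is judged then, once.
The state is a dict: "time": time; "q": joint angles; "joint_velocities": joint speeds; "joint_torque": joint torques, N m; "position": TCP position; "tool_rot": TCP orientation; "ft_force": force on the tool from outside, world axes, zero at the start; "moment": the same for the moment, N m; "grip_width": finger opening in m; "grip_force": force on a finger pad.
Only numpy, scipy, OpenCV 4.12 (cv2) and the standard library are available. Lean on these libraries where they do the work, as an engineer would, in place of code of your own. Each camera call takes 0.05 s, during which the arm holds its last target. There are 200 camera calls.

## Working session

There is one attempt and no reset: what is moved stays moved. The work goes in short steps, Python scripts to look and compute and a tool call to move; the robot and the scene stay as the last step left them, time stands still between calls to the robot, and variables do not carry over. Pictures are saved under pics/ and viewed, at most 10 in all, crops included, and the job is handed in when it is done.

Besides the shell and the picture viewer there is one more tool, called after "Call:" by a JSON object that holds its "method" and its "body", one argument or row to a line. move_arm: Moves the arm, as the interface text tells. Its arguments: {"type":"object","properties":{"motion":{"type":"string"},"newtons":{"type":"number"}},"required":["motion"]}

```bash
mkdir -p pics; ls
python3 - <<'E'
from rig import robot
import cv2,numpy as np
for n in("scene","top"):
    p,d=robot.camera(n); cv2.imwrite(f"pics/{n}0.png",p[:,:,::-1]); np.savez(f"{n}0.npz",p=p,d=d)
    print(robot.camera_model(n))
print(robot.get_obs())
E
```

```text
pics
{'mtx': array([[525.4200013 ,   0.        , 317.0958566 ],
       [  0.        , 525.4200013 , 233.82329119],
       [  0.        ,   0.        ,   1.        ]]), 'position': array([1.03706833, 0.65777887, 0.83274797]), 'attitude': array([ 0.31031735,  0.86640608, -0.37195851, -0.12120441])}
{'mtx': array([[576.04477451,   0.        , 319.08517802],
       [  0.        , 576.04477451, 241.62653813],
       [  0.        ,   0.        ,   1.        ]]), 'position': array([0.37618585, 0.03069678, 1.11633847]), 'attitude': array([-0.70237046,  0.7062306 , -0.06387683,  0.06191785])}
{'time': 0.1, 'q': array([-1.40847584e+00,  5.28401381e-01,  1.43376429e+00, -1.65928653e-05,
        1.18143766e+00, -1.78501205e-01]), 'joint_velocities': array([-0.00099666, -0.00407384, -0.00144975, -0.00013629, -0.00022823,
        0.00024945]), 'joint_torque': array([ 1.31764773e-04, -4.40984237e+01, -1.77151287e+01,  6.34513004e-02,
        5.33836358e-02, -3.51773292e-05]), 'position': array([ 0.20882917, -0.58838856,  0.22965533]), 'tool_rot': array([ 9.85514143e-01,  1.69590283e-01,  4.61395651e-07, -1.00536513e-03]), 'ft_force': array([-0.58748627, -0.14634906,  0.70427749]), 'moment': array([-0.02927268,  0.01008726,  0.01481388]), 'grip_force': 0.0, 'grip_width': 0.08693077795593057}
```

View pics/scene0.png

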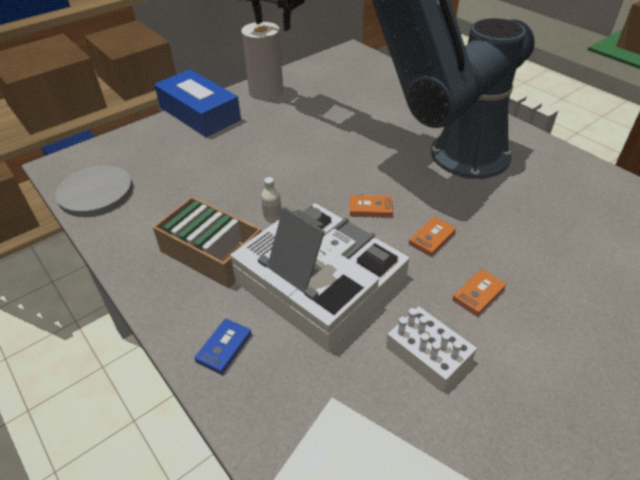

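View pics/top0.png

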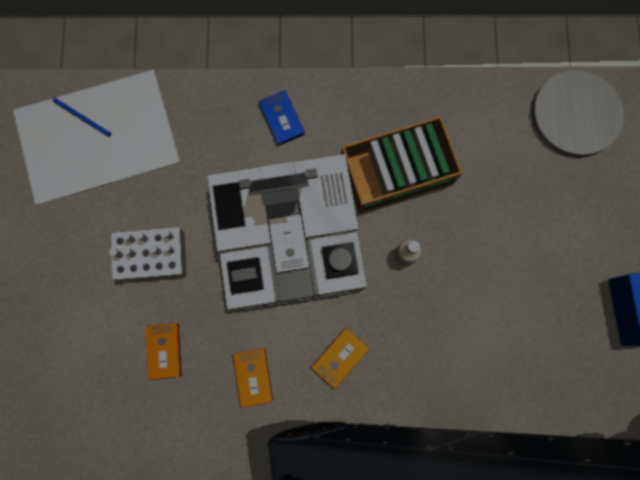

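The top view shows the reader at about (285,230). The round start button is at (341,259), the oblong key at (245,274), the cassette near (290,245), and the cover hinge near (280,183). I'll enlarge this area.

```bash
cat > h.py <<'E'
from rig import robot
import numpy as np
from scipy.spatial.transform import Rotation as R
def cloud(n,d):
    m=robot.camera_model(n);K=m["mtx"];v,u=np.indices(d.shape)
    c=np.stack([(u-K[0,2])/K[0,0]*d,(v-K[1,2])/K[1,1]*d,d],-1)
    return c@R.from_quat(m["attitude"]).as_matrix().T+m["position"]
def ray(n,u,v,z):
    m=robot.camera_model(n);K=m["mtx"]
    r=R.from_quat(m["attitude"]).apply([(u-K[0,2])/K[0,0],(v-K[1,2])/K[1,1],1])
    return m["position"]+r*(z-m["position"][2])/r[2]
E
python3 - <<'E'
from h import *
import cv2
f=np.load("top0.npz");p,d=f["p"],f["d"]
c=p[150:315,200:380,::-1];cv2.imwrite("pics/c1.png",cv2.resize(c,None,fx=3.6,fy=3.6,interpolation=cv2.INTER_CUBIC))
P=cloud("top",d)
for u,v in[(341,259),(245,274),(262,295),(350,285),(292,285),(290,245),(240,230),(300,340),(284,198),(335,210)]: print(u,v,P[v,u].round(4))
# front deck min-area rect of z in .05-.1 in region
Q=P[140:320,195:380].reshape(-1,3)
z=Q[:,2]
for lo,hi in((.052,.066),(.08,.092)):
    m=(z>lo)&(z<hi);r=cv2.minAreaRect((Q[m,:2]*1000).astype(np.float32));print(m.sum(),np.median(z[m]),r,cv2.boxPoints(r).round(1).tolist())
E
```

```text
341 259 [ 0.5295 -0.0121  0.0863]
245 274 [0.5028 0.1604 0.0895]
262 295 [0.4677 0.1326 0.058 ]
350 285 [ 0.4855 -0.0294  0.0555]
292 285 [0.3762 0.0307 1.1163]
290 245 [0.5566 0.0804 0.0809]
240 230 [0.5845 0.1717 0.0833]
300 340 [0.3864 0.0645 0.0011]
284 198 [0.6154 0.085  0.195 ]
335 210 [ 0.6207 -0.0023  0.0851]
5318 0.05930813282980141 ((604.8917236328125, 53.28166198730469), (277.24407958984375, 333.0000915527344), 8.863507270812988) [[442.29998779296875, 196.39999389648438], [493.6000061035156, -132.60000610351562], [767.5, -89.9000015258789], [716.2000122070312, 239.1999969482422]]
8805 0.08542435954060679 ((611.278564453125, 55.30767822265625), (227.46278381347656, 332.6395568847656), 12.064591407775879) [[465.29998779296875, 194.1999969482422], [534.7999877929688, -131.10000610351562], [757.2999877929688, -83.5999984741211], [687.7000122070312, 241.6999969482422]]
```

View pics/c1.png

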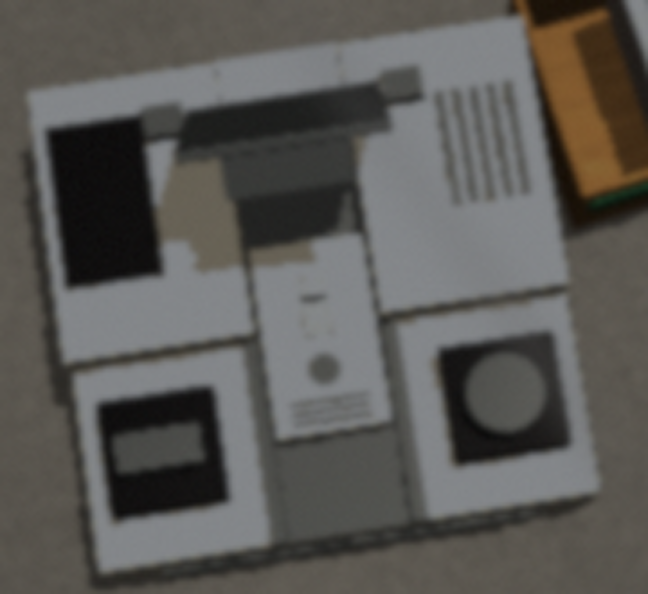

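The crop shows the start cap at (505,393), the key at (158,447), the cassette's near edge from (277,440) to (391,422), and all the deck corners. Next I'll fit the reader pose.

Run:
```python
from h import *
from scipy.optimize import least_squares
f=lambda x,y,z:ray("top",200+(x+.5)/3.6-.5,150+(y+.5)/3.6-.5,z)[:2]
M=np.array([(-.130,.130),(-.130,-.130),(.12,.13),(.12,-.13),(-.025,.13),(-.025,-.13),(-.075,.088),(-.075,-.088)])
W=np.array([f(98,573,.06),f(600,490,.06),f(28,92,.086),f(525,17,.086),f(65,362,.086),f(568,288,.086),f(158,447,.088),f(505,393,.088)])
T=lambda s,m:m@np.array([[np.cos(s[2]),np.sin(s[2])],[-np.sin(s[2]),np.cos(s[2])]])+s[:2]
s=least_squares(lambda s:(T(s,M)-W).ravel(),[.58,.07,.15]).x
print(s,((T(s,M)-W)*1000).round(1).tolist())
ci=np.array([f(277,440,.078),f(391,422,.078)]);r=(ci-s[:2])
c,sn=np.cos(s[2]),np.sin(s[2]);print("cassette end in reader",r@np.array([[c,-sn],[sn,c]]))
for n in("top","scene"):
    P=cloud(n,np.load(n+"0.npz")["d"]).reshape(-1,3);q=(P[:,:2]-s[:2])@np.array([[c,-sn],[sn,c]])
    m=(abs(q[:,1])<.045)&(q[:,0]>-.05)&(q[:,0]<.12)&(P[:,2]>.105)&(P[:,2]<.3)
    x,z=q[m,0],P[m,2]; a=np.arctan2(z-.09,.09-x);print(n,m.sum(),np.percentile(a,[5,25,50,75,95]).round(3),x.min(),x.max(),z.max())
    m=(abs(P[:,0]-T(s,M)[7,0])<.15)&(abs(P[:,1]-T(s,M)[7,1])<.2)
o=robot.get_obs();Rt=R.from_quat(o["tool_rot"]).as_matrix();print(Rt.round(3))
np.save("s.npy",s)
def tgt(x,y,z):
    w=np.r_[T(s,np.array([[x,y]]))[0],z];return w
# heading: tool y along reader y or x
print("start",tgt(-.075,-.088,.088),"end",tgt(-.11,0,.07),"edge shut",tgt(-.034,0,.094))
```

```text
[0.59027881 0.08779106 0.15048732] [[-0.5, 0.7], [-2.3, -1.1], [1.4, 0.6], [1.3, 0.2], [-0.8, 1.5], [1.5, -1.7], [-0.4, 0.3], [-0.3, -0.4]]
cassette end in reader [[-0.07901032  0.02907304]
 [-0.07888991 -0.02906591]]
top 1117 [0.98  1.063 1.152 1.189 1.285] 0.018297811883148152 0.08821076465837256 0.207109252149294
scene 2396 [1.098 1.191 1.213 1.268 1.422] 0.019144633655110207 0.09312939091807042 0.2067817052280011
[[ 0.942  0.334 -0.   ]
 [ 0.334 -0.942  0.002]
 [ 0.    -0.002 -1.   ]]
start [ 0.52931941 -0.01045837  0.088     ] end [0.48152201 0.07129986 0.07      ] edge shut [0.55666307 0.08269378 0.094     ]
```

The reader is at (0.590, 0.088) with yaw 0.1505. The cassette end is at x = −79 mm, so it needs 54 mm. The cover is at about 1.2 rad. I'll start the approach.

Call:
{"method": "move_arm", "body": {
  "motion": "-1 0.89 -1 0 0.0605;-1 0.89 -1 0 0.0605;-1 0.89 -1 0 0.0605;-1 0.89 -1 0 0.0605;-1 0.89 -1 0 0.0605;-1 0.89 -1 0 0.0605;-1 0.89 -1 0 0.0605;-1 0.89 -1 0 0.0605;-1 0.89 -1 0 0.0605;-1 0.89 -1 0 0.0605",
  "newtons": 20
}}

```text
time: 0.93
position: [0.31, -0.3423, 0.2307]
tool_rot: [0.997, 0.075, 0.0, 0.001]
ft_force: [0.1, -0.9, 0.4]
grip_width: 0.0281
grip_force: 0.0
```

Call:
{"method": "move_arm", "body": {
  "motion": "-1 0.56 -0.95 0 0;-1 0.56 -0.95 0 0;-1 0.56 -0.95 0 0;-1 0.56 -0.95 0 0;-1 0.56 -0.95 0 0;-1 0.56 -0.95 0 0;-1 0.56 -0.95 0 0;-1 0.56 -0.95 0 0;-1 0.56 -0.95 0 0;-1 0.56 -0.95 0 0"
}}

```text
time: 1.77
position: [0.3921, -0.1383, 0.2305]
tool_rot: [0.997, 0.074, 0.0, 0.0]
ft_force: [0.0, 0.4, 0.1]
grip_width: 0.0004
grip_force: 0.0
```

Call:
{"method": "move_arm", "body": {
  "motion": "-1 0.56 -0.95 0 0;-1 0.56 -0.95 0 0;-1 0.56 -0.95 0 0;-1 0.56 -0.95 0 0;-1 0.56 -0.95 0 0;-1 0.56 -0.95 0 0;-1 0.56 -0.95 0 0;-1 0.56 -0.95 0 0;-1 0.56 -0.95 0 0;-1 0.56 -0.95 0 0"
}}

```text
time: 2.6
position: [0.4739, 0.0666, 0.2304]
tool_rot: [0.997, 0.074, -0.0, 0.0]
ft_force: [-0.7, -0.4, 0.3]
grip_width: 0.0003
grip_force: 0.0
```

```bash
cat >> h.py <<'E'
def st():
    s=np.load("s.npy");o=robot.get_obs();c,n=np.cos(s[2]),np.sin(s[2]);q=o["position"];Rt=R.from_quat(o["tool_rot"]).as_matrix()
    d=q[:2]-s[:2];f=o["ft_force"]
    print("t %.2f reader TCP mm"%o["time"],(1000*np.r_[d@[c,n],d@[-n,c],q[2]]).round(1),"tip z %.1f"%(1000*q[2]-8),"yaw err",np.arctan2(Rt[1,0],Rt[0,0])-s[2],"F reader",np.r_[f[:2]@[c,n],f[:2]@[-n,c],f[2]].round(2),o["grip_width"])
E
python3 -c "
from h import *
st()"
```

```text
t 2.60 reader TCP mm [-118.2   -3.5  230.4] tip z 222.4 yaw err -0.0025042797078368706 F reader [-0.74 -0.25  0.27] 0.00034490885579814036
```

Call:
{"method": "move_arm", "body": {
  "motion": "-1 0 -0.0175 0.2 0;-1 0 -0.0175 0.4 0;-1 0 -0.0175 0.55 0;-1 0 -0.0175 0.65 0;-1 0 -0.0175 0.72 0;-1 0 -0.0175 0.765 0;-1 0 -0.0175 0.765 0;-1 0 -0.0175 0.765 0"
}}

```text
time: 3.27
position: [0.4738, 0.0709, 0.0777]
tool_rot: [0.997, 0.075, -0.0, 0.0]
ft_force: [0.4, -0.2, -0.1]
grip_width: 0.0003
grip_force: 0.0
```

```bash
python3 -c "
from h import *
st()"
```

```text
t 3.27 reader TCP mm [-117.6    0.8   77.7] tip z 69.7 yaw err -0.0012903000831435696 F reader [ 0.33 -0.28 -0.13] 0.0003248330667436145
```

Call:
{"method": "move_arm", "body": {
  "motion": "-1 0.05 0 0 0;-1 0.1 0 0 0;-1 0.13 0 0 0;-1 0.16 0 0 0;-1 0.19 0 0 0;-1 0.22 0 0 0;-1 0.25 0 0 0;-1 0.28 0 0 0;-1 0.31 0 0 0;-1 0.34 0 0 0;-1 0.36 0 0 0;-1 0.37 0 0 0"
}}

```text
time: 4.27
position: [0.548, 0.0829, 0.0775]
tool_rot: [0.997, 0.075, 0.001, 0.0]
ft_force: [-1.9, -0.6, 1.1]
grip_width: 0.0002
grip_force: 0.5
```

Call:
{"method": "move_arm", "body": {
  "motion": "-1 0.005 0 0 0;-1 0.01 0 0 0;-1 0.015 0 0 0;-1 0.02 0 0 0;-1 0.02 0 0 0"
}}

```text
time: 4.68
position: [0.5511, 0.0835, 0.0776]
tool_rot: [0.997, 0.075, 0.0, -0.0]
ft_force: [0.3, 0.6, 0.2]
grip_width: 0.0004
grip_force: 0.1
```

```bash
python3 -c "
from h import *
import cv2
st()
p,d=robot.camera('scene');cv2.imwrite('pics/c2.png',cv2.resize(p[180:360,220:460,::-1],None,fx=3,fy=3))"
```

```text
t 4.68 reader TCP mm [-39.4   1.6  77.6] tip z 69.6 yaw err 0.0001272957460112245 F reader [0.41 0.54 0.18] 0.0004493287087973421
```

View pics/c2.png

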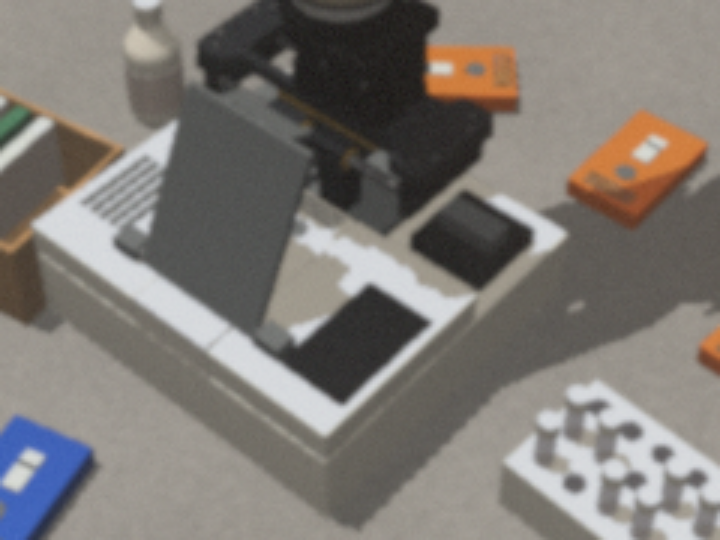

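The fingers are at the cassette in the channel, around (390,210), with the cover standing clear behind them at (230,200). I'll creep forward to the stop.

Call:
{"method": "move_arm", "body": {
  "motion": "-1 0.005 0 0 0;-1 0.01 0 0 0;-1 0.015 0 0 0;-1 0.02 0 0 0;-1 0.02 0 0 0"
}}

```text
time: 5.15
position: [0.5552, 0.0841, 0.0776]
tool_rot: [0.997, 0.075, 0.0, 0.0]
ft_force: [-0.6, -0.4, -0.6]
grip_width: 0.0004
grip_force: 0.1
```

Call:
{"method": "move_arm", "body": {
  "motion": "-1 0.005 0 0 0;-1 0.01 0 0 0;-1 0.01 0 0 0;-1 0.01 0 0 0"
}}

```text
time: 5.48
position: [0.556, 0.0843, 0.0775]
tool_rot: [0.997, 0.075, -0.001, -0.0]
ft_force: [-1.9, -0.6, 1.9]
grip_width: 0.0005
grip_force: 1.4
```

Call:
{"method": "move_arm", "body": {
  "motion": "-1 0.005 0 0 0;-1 0.01 0 0 0;-1 0.01 0 0 0;-1 0.01 0 0 0"
}}

```text
time: 5.82
position: [0.5561, 0.0844, 0.0774]
tool_rot: [0.997, 0.076, -0.003, 0.0]
ft_force: [-6.2, -2.2, 4.6]
grip_width: 0.0004
grip_force: 3.2
```

Call:
{"method": "move_arm", "body": {
  "motion": "-1 0.005 0 0 0;-1 0.01 0 0 0;-1 0.01 0 0 0;-1 0.01 0 0 0"
}}

```text
time: 6.15
position: [0.5562, 0.0845, 0.0772]
tool_rot: [0.997, 0.076, -0.005, 0.0]
ft_force: [-9.6, -3.1, 6.9]
grip_width: 0.0005
grip_force: 4.7
```

```bash
python3 -c "
from h import *
st();st()"
```

```text
t 6.15 reader TCP mm [-34.2   1.8  77.2] tip z 69.2 yaw err 0.0011751573518512803 F reader [-9.94 -1.58  6.89] 0.0005486777149345114
t 6.15 reader TCP mm [-34.2   1.8  77.2] tip z 69.2 yaw err 0.0011751573518512803 F reader [-9.94 -1.58  6.89] 0.0005486777149345114
```

The force builds up at TCP x = −34 mm, as predicted, so the cassette is home. Next I'll back off, lift, and go over behind the cover.

Call:
{"method": "move_arm", "body": {
  "motion": "-1 -0.05 0 0 0;-1 -0.15 0 0 0;-1 -0.15 0 -0.1 0;-1 -0.15 0 -0.3 0;-1 -0.15 0 -0.5 0;-1 -0.15 0 -0.7 0;-1 -0.15 0 -0.85 0;-1 -0.15 0 -0.95 0;-1 -0.15 0 -0.95 0;-1 -0.15 0 -0.95 0"
}}

```text
time: 6.98
position: [0.5326, 0.0805, 0.2691]
tool_rot: [0.997, 0.075, 0.003, 0.0]
ft_force: [0.1, 0.4, -1.3]
grip_width: 0.0003
grip_force: 0.0
```

Call:
{"method": "move_arm", "body": {
  "motion": "-1 0.15 0 0 0;-1 0.3 0 0 0;-1 0.45 0 0 0;-1 0.6 0 0 0;-1 0.72 0 0 0;-1 0.76 0 0 0;-1 0.76 0 0 0;-1 0.76 0 0 0"
}}

```text
time: 7.65
position: [0.68, 0.1033, 0.2653]
tool_rot: [0.997, 0.075, -0.002, -0.0]
ft_force: [-0.3, 0.1, 1.0]
grip_width: 0.0004
grip_force: 0.0
```

Run:
```python
from h import *
import cv2
st();s=np.load("s.npy");c,sn=np.cos(s[2]),np.sin(s[2])
p,d=robot.camera('scene');cv2.imwrite('pics/c3.png',cv2.resize(p[140:360,220:460,::-1],None,fx=2.5,fy=2.5))
P=cloud("scene",d).reshape(-1,3);q=(P[:,:2]-s[:2])@np.array([[c,-sn],[sn,c]])
m=(abs(q[:,1])<.045)&(q[:,0]>0)&(q[:,0]<.12)&(P[:,2]>.13)&(P[:,2]<.19)
x,z=q[m,0],P[m,2];r=np.hypot(z-.09,.09-x);a=np.arctan2(z-.09,.09-x);print(m.sum(),np.median(a+np.arcsin(.004/r)*-1))
```

```text
t 7.65 reader TCP mm [ 91.    1.9 265.3] tip z 257.3 yaw err 0.00035416046838571136 F reader [-0.24  0.13  0.96] 0.0003842262365619495
1340 1.16134739652792
```

View pics/c3.png

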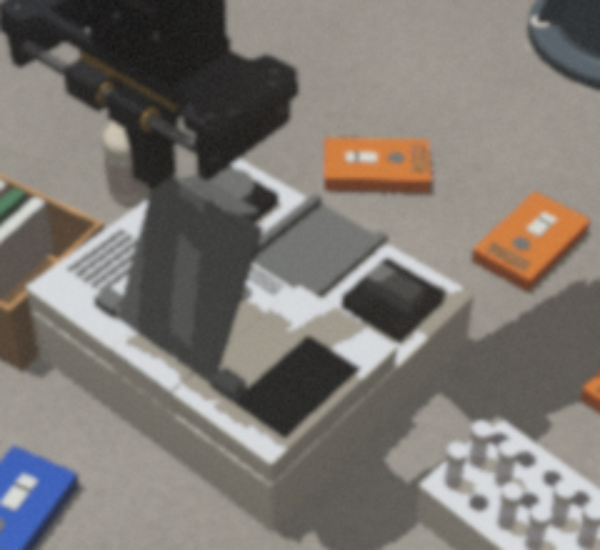

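The channel in front of the bay mouth is clear, with the cassette inside. The fingers are behind and above the cover, near (170,170). I'll lower them and sweep the cover down along its arc.

Call:
{"method": "move_arm", "body": {
  "motion": "-1 0 0 0.15 0;-1 0 0 0.28 0;-1 0 0 0.37 0;-1 0 0 0.37 0;-1 0 0 0.37 0"
}}

```text
time: 8.12
position: [0.6795, 0.1032, 0.1929]
tool_rot: [0.997, 0.075, -0.002, -0.0]
ft_force: [0.4, -0.3, 0.3]
grip_width: 0.0005
grip_force: 0.0
```

Call:
{"method": "move_arm", "body": {
  "motion": "-1 -0.06 0 0 0;-1 -0.11 0 0 0;-1 -0.14 0 0 0;-1 -0.166 0 0.01 0;-1 -0.19 0 0.02 0;-1 -0.211 0 0.034 0;-1 -0.232 0 0.047 0;-1 -0.252 0 0.061 0;-1 -0.272 0 0.077 0;-1 -0.292 0 0.093 0;-1 -0.292 0 0.093 0"
}}

```text
time: 9.03
position: [0.622, 0.0944, 0.1737]
tool_rot: [0.997, 0.075, -0.002, -0.0]
ft_force: [-0.2, -0.0, -0.1]
grip_width: 0.0007
grip_force: 0.1
```

```bash
python3 -c "
from h import *
st()"
```

```text
t 9.03 reader TCP mm [ 32.4   1.8 173.7] tip z 165.7 yaw err 0.00024770590209050036 F reader [-0.21  0.01 -0.06] 0.0007370301841096273
```

Call:
{"method": "move_arm", "body": {
  "motion": "-1 -0.018 0 0.017 0;-1 -0.036 0 0.035 0;-1 -0.052 0 0.054 0;-1 -0.068 0 0.074 0;-1 -0.082 0 0.094 0;-1 -0.095 0 0.115 0;-1 -0.107 0 0.137 0;-1 -0.119 0 0.159 0;-1 -0.129 0 0.182 0;-1 -0.138 0 0.205 0;-1 -0.145 0 0.229 0;-1 -0.152 0 0.254 0"
}}

```text
time: 10.03
position: [0.5931, 0.0899, 0.1236]
tool_rot: [0.997, 0.075, -0.0, 0.0]
ft_force: [0.3, -0.3, 0.8]
grip_width: 0.0004
grip_force: 0.5
```

Call:
{"method": "move_arm", "body": {
  "motion": "-1 -0.005 0 0.025 0;-1 -0.009 0 0.05 0;-1 -0.012 0 0.07 0;-1 -0.014 0 0.09 0;-1 -0.014 0 0.1 0;-1 -0.014 0 0.1 0;-1 -0.014 0 0.1 0"
}}

```text
time: 10.62
position: [0.5909, 0.0896, 0.104]
tool_rot: [0.997, 0.075, 0.0, -0.0]
ft_force: [-0.2, -0.8, -0.5]
grip_width: 0.0005
grip_force: 0.0
```

```bash
python3 -c "
from h import *
st()"
```

```text
t 10.62 reader TCP mm [  0.9   1.7 104. ] tip z 96.0 yaw err 0.0001534398363075007 F reader [-0.33 -0.77 -0.48] 0.0004944041489469645
```

Call:
{"method": "move_arm", "body": {
  "motion": "-1 0 0 0.005 0;-1 0 0 0.01 0;-1 0 0 0.015 0;-1 0 0 0.02 0;-1 0 0 0.02 0;-1 0 0 0.02 0"
}}

```text
time: 11.12
position: [0.5912, 0.0896, 0.1023]
tool_rot: [0.997, 0.075, 0.001, 0.0]
ft_force: [-3.3, 0.5, 10.8]
grip_width: 0.0002
grip_force: 5.5
```

```bash
python3 -c "
from h import *
st()"
```

```text
t 11.12 reader TCP mm [  1.2   1.6 102.3] tip z 94.3 yaw err 0.00043423604141618055 F reader [-3.22  1.01 10.82] 0.00017144730952390344
```

The cover bottoms out at 94.3 mm with about 11 N. I'll lift and move over the start button, then check.

Call:
{"method": "move_arm", "body": {
  "motion": "-1 0 0 -0.1 0;-1 0 0 -0.25 0;-1 0 0 -0.3 0;-1 -0.15 0.15 -0.3 0;-1 -0.3 0.3 -0.3 0;-1 -0.38 0.448 -0.3 0;-1 -0.38 0.448 -0.3 0;-1 -0.38 0.448 -0.3 0;-1 -0.38 0.448 -0.3 0"
}}

```text
time: 11.87
position: [0.5297, -0.0104, 0.1602]
tool_rot: [0.997, 0.075, 0.0, -0.0]
ft_force: [-0.0, 0.1, -0.2]
grip_width: 0.0004
grip_force: 0.0
```

Run:
```python
from h import *
import cv2
st()
s=np.load("s.npy");c,sn=np.cos(s[2]),np.sin(s[2])
p,d=robot.camera('scene');cv2.imwrite('pics/c4.png',cv2.resize(p[160:360,220:460,::-1],None,fx=3,fy=3))
P=cloud("scene",d).reshape(-1,3);q=(P[:,:2]-s[:2])@np.array([[c,-sn],[sn,c]])
for x in(-.03,-.02,0,.03,.06): 
    m=(abs(q[:,1]-.02)<.02)&(abs(q[:,0]-x)<.006);print(x,m.sum(),np.median(P[m,2]))
```

```text
t 11.87 reader TCP mm [-74.7 -88.  160.2] tip z 152.2 yaw err -0.0006988344528788271 F reader [-0.02  0.05 -0.15] 0.00043413331176825174
-0.03 56 0.0937663154177813
-0.02 83 0.09441665417652079
0 89 0.09441990748294427
0.03 99 0.0945826167574304
0.06 100 0.09450060222357487
```

View pics/c4.png

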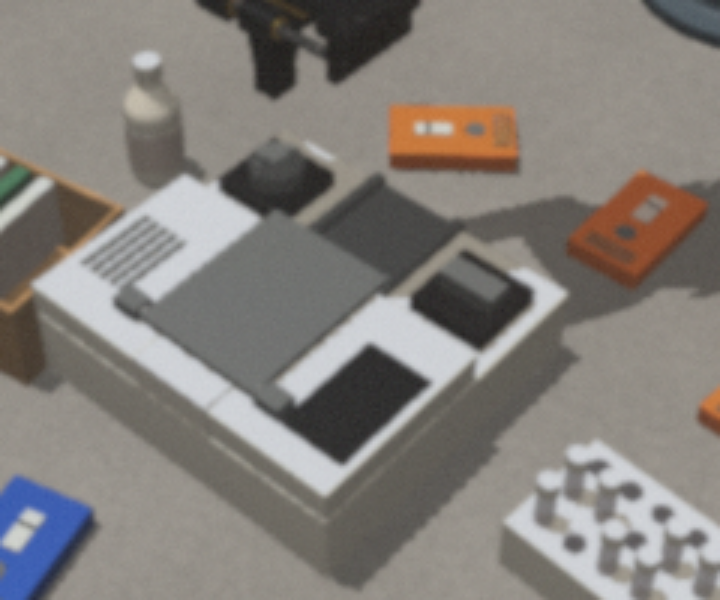

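The cover lies flat and shut at (265,305). The fingers hang above the round start button, which is at (275,165). Now I'll press it.

Call:
{"method": "move_arm", "body": {
  "motion": "-1 0 0 0.12 0;-1 0 0 0.22 0;-1 0 0 0.28 0;-1 0 0 0.31 0;-1 0 0 0.32 0;-1 0 0 0.33 0;-1 0 0 0.34 0;-1 0 0 0.35 0;-1 0 0 0.36 0;-1 0 0 0.365 0;-1 0 0 0.37 0;-1 0 0 0.37 0"
}}

```text
time: 12.92
position: [0.5295, -0.01, 0.0882]
tool_rot: [0.997, 0.075, 0.001, -0.0]
ft_force: [-3.6, 5.1, 15.5]
grip_width: 0.0007
grip_force: 7.8
```

Call:
{"method": "move_arm", "body": {
  "motion": "-1 0 0 0.005 0;-1 0 0 0.01 0;-1 0 0 0.01 0;-1 0 0 0.01 0"
}}

```text
time: 13.25
position: [0.5296, -0.01, 0.088]
tool_rot: [0.997, 0.075, 0.001, 0.0]
ft_force: [-6.0, 5.6, 28.1]
grip_width: 0.0005
grip_force: 14.5
```

```bash
python3 -c "
from h import *
st()"
```

```text
t 13.25 reader TCP mm [-74.7 -87.6  88. ] tip z 80.0 yaw err 3.6322438728086937e-05 F reader [-5.13  6.48 28.13] 0.0005231026329657249
```

The button is against its hard stop with the tip at 80.0 mm, 8 mm of travel. I'll release and lift clear.

Call:
{"method": "move_arm", "body": {
  "motion": "-1 0 0 -0.03 0;-1 0 0 -0.06 0;-1 0 0 -0.15 0;-1 0 0 -0.3 0;-1 0 0 -0.5 0;-1 0 0 -0.6 0;-1 0 0 -0.6 0;-1 0 0 -0.6 0"
}}

```text
time: 13.92
position: [0.5302, -0.0112, 0.2054]
tool_rot: [0.997, 0.075, 0.002, 0.001]
ft_force: [0.3, 0.2, 0.9]
grip_width: 0.0006
grip_force: 0.0
```

Run:
```python
from h import *
import cv2
st()
s=np.load("s.npy");c,sn=np.cos(s[2]),np.sin(s[2])
p,d=robot.camera('scene');cv2.imwrite('pics/c5.png',p[:,:,::-1])
P=cloud("scene",d).reshape(-1,3);q=(P[:,:2]-s[:2])@np.array([[c,-sn],[sn,c]])
for x,y in((-.075,-.088),(-.075,.088),(-.025,.0),(.03,0)):
    m=(abs(q[:,1]-y)<.008)&(abs(q[:,0]-x)<.008)&(P[:,2]<.12);print(x,y,m.sum(),np.median(P[m,2]))
```

```text
t 13.92 reader TCP mm [-74.2 -88.9 205.4] tip z 197.4 yaw err 0.0001433178084320752 F reader [0.34 0.14 0.91] 0.0005726912138818982
-0.075 -0.088 35 0.08905787317819014
-0.075 0.088 48 0.08771246600488242
-0.025 0.0 41 0.09456437636843362
0.03 0 50 0.09464951256375681
```

View pics/c5.png

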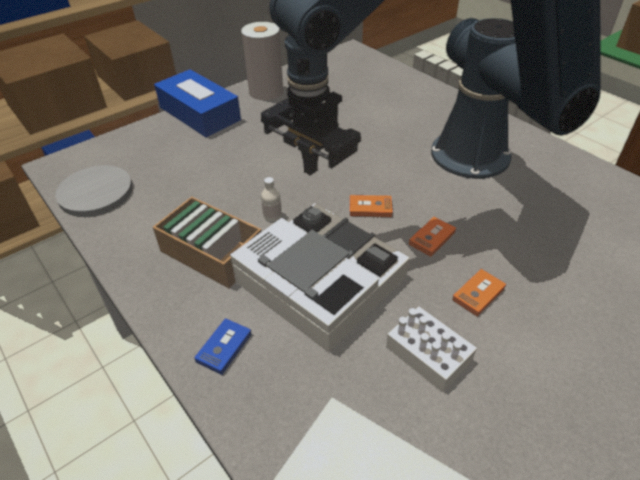

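The cover is shut at (312,262), the start button is back up at (313,218), the power key is up, and the bystanders are where they were. The arm is clear, so I'm handing in.

```bash
python3 -c "
from rig import robot
print(robot.hand_in())"
```

```text
the job is handed in; nothing more can be done
None
```

I pushed the cassette home, shut the cover, then pressed the start button fully down and let it spring back, and handed the job in at about 14 s with the power key and bystanders untouched; the hand-in returned no verdict.

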